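Slide the battery housing round the standoff into the lander's battery bay

ROBOT

A 6-joint arm with a two-finger parallel gripper is mounted at the origin on the work surface. World frame = base frame: x ahead of the robot, y to its left, z up, the work surface at z = 0. Lengths are in m, angles in degrees, forces in N, time in s.
With the tool pointing down it reaches from about 0.4 to 0.825 m from the base axis. Payload 7 kg.
Tool frame: the origin (TCP) lies at the very end of the fingers, on their centre line; the grasp point (between the pads) lies hold_point_z behind it (hold_point_z is the distance from the TCP to the grasp point, in m); z points along the fingers, y is the direction in which the jaws open and shut (so a half turn about z gives the same grasp; the last joint's range is limited). The gripper opens to 88 mm and grips with 3 to 60 N. Pads are 19 mm wide; open, the fingers measure 130 mm over their backs; the gripper's body (78 mm by 193 mm) begins 47 mm behind the grasp point.
Start: joints at [-53.967, 20.546, 0.682, 0, -70.136, -16.507], TCP at [0.226, -0.636, 0.227] pointing down, gripper open.
Joint ranges: [-176.03, 176.03], [-82.01, 121.73], [-58.28, 71.71], [-173.87, 95.51], [-174.79, -0.11], [-173.66, 173.66]. Speed limits (degrees/s): [136.94, 136.94, 172.46, 180, 180, 180].

INTERFACE

Orientations are given as [roll, pitch, yaw] about the fixed x, y, z axes, in that order (R = Rz(yaw) Ry(pitch) Rx(roll)).
In Python, from plant import get_obs, snapshot, close_job, hold_point_z gives the robot as it stands. The module is installed in compiled form; this text tells all that it offers.
- The arm moves only by the tool jog_arm, never from a script. Its argument "commands" is a list of rows, each a list of 4 numbers: the shift along the world's x, y, z in mm, then the turn about the world's z in degrees. In form: [[x, y, z, turn], ...]. A call has exactly 10 rows; each row shifts and turns the commanded pose from where the row before left it; what a row does not reach is not made up. A row lasts 1/12 s, in which the tool goes at most 41.7 mm and 7.16 degrees, less where a joint would pass 70% of its speed; a pose out of reach is approached as far as the arm can. A call is refused whole if a number of a shift passes 41.7 or a number of a turn 7.16, either way. A call with a gripper value outside its range is refused whole. "fingers" is the finger opening in mm, from 0 to 87.6, set as the call begins (left out, the last holds). The fingers move at their own pace and stop on an object; the grip force is fixed at half the most. Time passes only in rows, so rows that do not move let the fingers close, or fill a call up. It gives the time, the measured TCP pose, the force and the opening at its end, in the units of the state.
- get_obs(): the state, without advancing time (a new reading comes with each control period).
- snapshot(name): name is "scene" or "top"; returns a dict with "image" (420x560x3 uint8, red, green, blue), "fov_y" (degrees; the focal length in pixels is half the picture's height over the tangent of half this angle, whatever the lens; pixels are square), "cx", "cy" (the principal point, pixels), "rvec" (rotation vector, rad) and "tvec" (3), from world to camera coordinates, as OpenCV has them. Camera axes: x right, y down, z forward; pixel columns grow to the right and rows downward; lengths in m; the calibration is good to about 2 mm. A picture is of the moment at which its call begins. There is no depth.
- close_job(): hands the job in, once; it reports no verdict.
The state is a dict: "clock": time; "joint_pos": joint angles; "qvel": joint speeds; "tau": joint torques, N m; "tool_pos": TCP position; "orientation": TCP orientation; "force": force on the tool from outside, world axes, zero at the start; "moment": the same for the moment, N m; "opening": finger opening in m.
Only numpy, scipy, OpenCV 4.12 (cv2) and the standard library are available. Lean on these libraries where they do the work, as an engineer would, in place of code of your own. Each camera call takes 0.05 s, during which the arm holds its last target.

TASK

Push the long battery housing along the lander's deck plate into the battery bay: work it with gentle fingertip pushes on one end and then the other, feeding one end in behind the standoff post that stands in front of the bay and then swinging the other end in. Leave it fully home, lying flat along the back rail between the two end angles. It is only pushed, staying flat on the plate the whole time, never squeezed, lifted or tipped, and nothing else on the bench or the plate is disturbed.

Things in the scene. Friction and masses are not known exactly. Their poses are not given: they have to be found in the camera images.
- housing_center (a point): centre of the battery housing, 20 mm above its underside: a grey square bar with black end caps, 260 x 40 x 40 mm, 0.55 to 0.9 kg, loose on the deck plate in front of the bay. x axis along its length, z up. A vent plug (18 mm diameter, 8 mm tall) stands on top, 90 mm towards +x; either way round is fine. Push sides or ends anywhere; plate friction resists with 2 to 7 N
- end_a (a point): middle of the housing's end face on its +x end, 130 mm from its centre
- end_b (a point): middle of the housing's end face on its -x end, 130 mm from its centre
- bay (a point): the battery bay: this point lies on the plate's upper face at the foot of the back rail's front face, half-way along it. x axis: into the bay, square to the rail, away from the robot; y: along the rail, to the left; z up. The bay is 300 mm long (y = -150 to +150) and open above and towards the robot. The housing at home lies along y with its centre at x = -20, y between -20 and +20 mm
- deck: the fixed deck plate, 380 x 620 x 8 mm, origin at the middle of its underside on the bench, axes as the bay's, which lies at x = +95. Screwed to it: the bay's back rail (x = 95) and two end angles (y = -150 and +150, x = 45 to 95), aluminium, 5 mm thick, 30 mm high, and four corner standoffs, 16 mm diameter, 55 mm tall, at x = -170 and +170, y = -290 and +290
- post: the fixed standoff post in front of the bay: upright steel, 16 mm diameter, 55 mm tall, origin at its foot on the plate, axes as the bay's. It stands 80 mm in front of the back rail, 98 mm left or right of the bay's middle (a flush empty hole on the other side). The housing passes behind it with 32 mm to spare, but not straight in between it and the far end angle (240 mm clear)
- spare_standoff: loose spare standoff like the post (16 mm diameter, 55 mm tall) standing on the deck plate beyond one end of the bay; origin at its foot; leave alone
- port_cap: loose black plastic port cap, 38 mm diameter, 28 mm tall, on the deck plate beyond the other end of the bay; origin under its centre; leave alone
- driver: loose screwdriver, 190 mm, lying on the deck plate behind the bay's back rail; leave alone
- wrench: loose wrench, 160 mm, lying flat on the bench on the robot's left, nearer the robot than the deck plate; leave alone
- camera_box: loose grey camera enclosure 90 x 75 x 40 mm on the bench on the robot's right, nearer the robot than the deck plate; leave alone
- flux_jar: loose amber jar, 52 mm diameter, 60 mm tall, on the bench at the robot's left; leave alone
- solder_reel: loose metal solder reel, 60 mm diameter, 40 mm tall, on the bench at the robot's right; leave alone
- housing: the same housing; origin at the middle of its underside, axes as at its centre

How it is judged (in metres and radians):
On the way:
1. one end of the housing is behind the post while the other end is still outside the bay (((x of end_a in the frame of post above 0.02 m and y of end_a in the frame of post between -0.045 and 0.045 m and x of end_b in the frame of bay below -0.06 m) or (x of end_b in the frame of post above 0.02 m and y of end_b in the frame of post between -0.045 and 0.045 m and x of end_a in the frame of bay below -0.06 m))), for 0.1 s.
At the end, for the whole second after the job is handed in: The housing lies at rest, flat on the plate, in the bay between the end angles (centre within 25 mm of the bay's middle), its centre no more than 6 mm short of touching the back rail and parallel to it within 0.04 rad (2.3 degrees) (x of housing_center in the frame of bay between -0.026 and -0.015 m and y of housing_center in the frame of bay between -0.025 and 0.025 m and z of housing_center in the frame of bay below 0.025 m and angle between the x axis of housing_center and the y axis of bay, either way round below 0.04 rad and angle between housing_center's own z axis and vertical below 0.05 rad and linear speed of housing below 0.01 m/s).
It fails at once if the housing is lifted (more than 10 mm) or tipped (more than 0.15 rad) (z of housing_center in the frame of bay above 0.03 m or angle between housing_center's own z axis and vertical above 0.15 rad).
It fails at once if the fingers squeeze or ram the housing (more than 60 N) (contact force between the fingers and housing above 60 N).
It fails at once if a bystander is moved by more than 15 mm (distance of any of spare_standoff, port_cap, driver, wrench, camera_box, flux_jar, solder_reel from where it was at the start of the episode above 0.015 m).
It also fails if it takes over 72 s, if anything falls off the work surface, if the arm or the gripper's body presses on something with over 40 N, if the wrist force passes 120 N, or if a joint passes its speed limit or range.

## Working session

There is one attempt and no reset: what is moved stays moved. The work goes in short steps, Python scripts to look and compute and a tool call to move; the robot and the scene stay as the last step left them, time stands still between calls to the robot, and variables do not carry over. Pictures are saved under pics/ and viewed, and the job is handed in when it is done.

Besides the shell and the picture viewer there is one more tool, called after ">>>" by a JSON object that holds its "op" and its "data". jog_arm: Moves the arm, as the interface text tells. Its arguments: {"type":"object","properties":{"commands":{"type":"array","items":{"type":"array","items":{"type":"number"}}},"fingers":{"type":"number"}},"required":["commands"]}

```bash
mkdir -p pics
cat > h.py <<'E'
import numpy as np,cv2
from plant import get_obs,snapshot,close_job,hold_point_z
def snap(n,f):
    s=snapshot(n); cv2.imwrite(f,s["image"][:,:,::-1]); np.save(f+'.npy',s,allow_pickle=True); return s
def load(f): return np.load(f+'.npy',allow_pickle=True).item()
def cam(s):
    h,w=s["image"].shape[:2]; f=h/2/np.tan(np.radians(s["fov_y"])/2)
    K=np.array([[f,0,s["cx"]],[0,f,s["cy"]],[0,0,1]]); R=cv2.Rodrigues(np.array(s["rvec"],float))[0]; return K,R,np.array(s["tvec"],float).ravel()
def ray(s,u,v,z):
    K,R,t=cam(s); d=R.T@np.linalg.inv(K)@np.array([u,v,1.]); c=-R.T@t
    return c+d*(z-c[2])/d[2]
def proj(s,p):
    K,R,t=cam(s); q=K@(R@np.array(p,float)+t); return q[:2]/q[2]
E
python3 - <<'E'
from h import *
for n in("scene","top"):
    s=snap(n,f"pics/{n}0.png"); K,R,t=cam(s); print(n,-R.T@t,K[0,0],s['fov_y'],s['cx'],s['cy'])
o=get_obs();print(o,hold_point_z)
E
```

```text
scene [1.01473318 0.6739845  0.8537257 ] 455.16126836136704 49.534831999254365 279.2622711651349 213.6558401930044
top [ 0.36197871 -0.01120187  1.79938404] 544.6589926218055 42.169522282568025 281.6322841556326 212.66243938065605
{'clock': 0.1, 'joint_pos': array([-5.39664922e+01,  2.05860459e+01,  6.39768800e-01, -1.71123842e-02,
       -7.01360256e+01, -1.65072147e+01]), 'qvel': array([-0.01498736, -0.12046629,  0.1895635 ,  0.14306903, -0.01534628,
        0.08019865]), 'tau': array([-7.21953729e-04, -5.84164131e+01,  2.93750381e+01,  7.01531768e+00,
        1.01910697e-02, -5.89268257e-05]), 'tool_pos': array([ 0.22544324, -0.63578142,  0.22573851]), 'orientation': array([ 1.79916518e+02, -7.96251629e-03, -1.60479527e+02]), 'force': array([-0.38903167, -0.76335503,  0.58786903]), 'moment': array([-0.0072456 ,  0.02341701, -0.04243317]), 'opening': 0.08770053566209085} 0.0188
```

View pics/scene0.png

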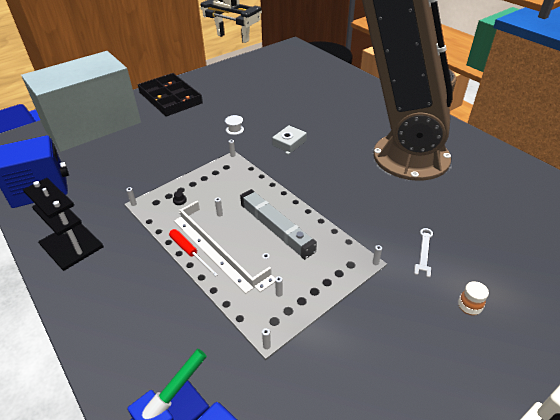

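View pics/top0.png

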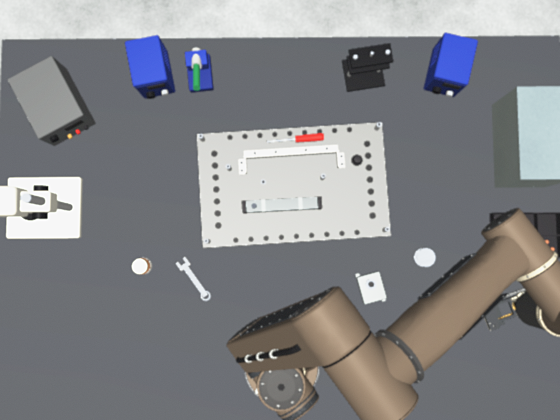

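The top view shows the housing at about (282,204), the post at (322,177) on the robot's right, the empty hole at (263,181), the rail at about (291,153), the port cap at (357,160) and the spare standoff at (229,168). I'll zoom in to measure them.

Run:
```python
from h import *
s=load("pics/top0.png"); c=s["image"][115:255,190:400,::-1]
cv2.imwrite("pics/top0c.png",cv2.resize(c,None,fx=3.8,fy=3.8,interpolation=cv2.INTER_CUBIC))
s=load("pics/scene0.png"); c=s["image"][135:360,120:390,::-1]
cv2.imwrite("pics/scene0c.png",cv2.resize(c,None,fx=2.6,fy=2.6,interpolation=cv2.INTER_CUBIC))
```

```text
(no output)
```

View pics/top0c.png

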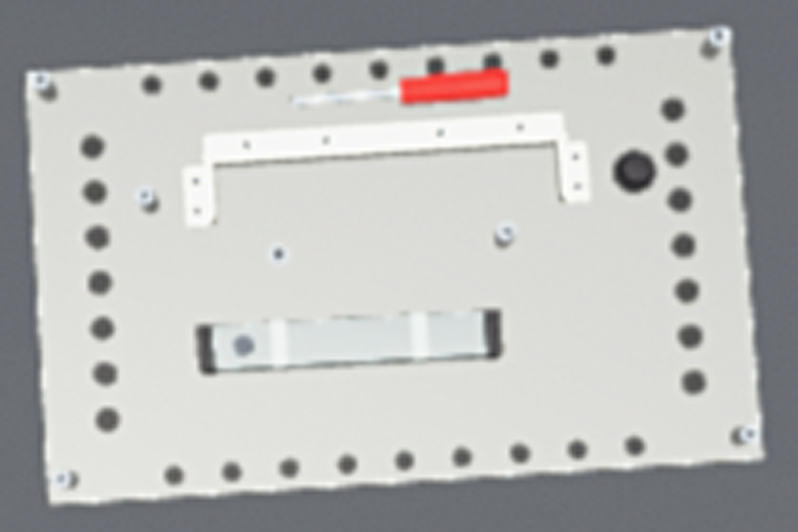

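View pics/scene0c.png

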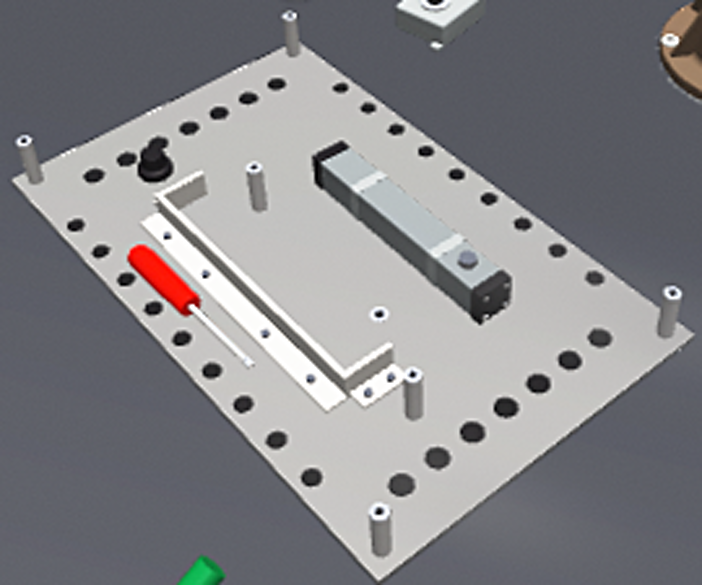

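```bash
cat >> h.py <<'E'
def deckpose(s):
    im=s["image"].astype(int); m=(im.min(2)>150).astype(np.uint8); m[:110]=0;m[260:]=0;m[:,:185]=0;m[:,400:]=0
    m=cv2.morphologyEx(m,cv2.MORPH_OPEN,np.ones((3,3),np.uint8))
    c=max(cv2.findContours(m,cv2.RETR_EXTERNAL,cv2.CHAIN_APPROX_NONE)[0],key=cv2.contourArea)[:,0,:]
    P=np.array([ray(s,u,v,.008)[:2] for u,v in c],np.float32)
    r=cv2.minAreaRect(P); return r,P
E
python3 - <<'E'
from h import *
s=load("pics/top0.png"); r,P=deckpose(s); print(r)
f=lambda u,v,z:np.round(ray(s,190+(u+.5)/3.8-.5,115+(v+.5)/3.8-.5,z)*1000,1)
cs=[f(*p,.008) for p in((26,72),(729,30),(762,458),(50,504))]; print(cs,sum(cs)/4)
print("post top",f(505,229,.063),"hole",f(278,254,.008),"spare",f(147,195,.063),"cap",f(634,168,.036))
print("standoff tops",[f(u,v,.063) for u,v in((41,80),(719,37),(750,434),(65,480))])
print("housing top",[f(u,v,.048) for u,v in((197,325),(498,310),(501,356),(207,374))],"plug",f(243,345,.056))
print("rail front foot?",f(216,165,.008),f(557,144,.008))
E
```

```text
((0.593602180480957, -0.03899770975112915), (0.3819194436073303, 0.6212323307991028), 3.375817060470581)
[array([765.9, 281.5,   8. ]), array([ 799.7, -336.3,    8. ]), array([ 423.8, -357.8,    8. ]), array([386.9, 257.9,   8. ])] [594.075 -38.675   8.   ]
post top [ 616.5 -133.9   63. ] hole [603.6  60.3   8. ] spare [647.1 169.1  63. ] cap [ 672.7 -247.3   36. ]
standoff tops [array([746.5, 259.7,  63. ]), array([ 780.3, -317.7,   63. ]), array([ 442. , -337.5,   63. ]), array([406.2, 237.2,  63. ])]
housing top [array([537.7, 127.7,  48. ]), array([ 549.2, -128.3,   48. ]), array([ 510. , -130.5,   48. ]), array([495.9, 119.2,  48. ])] plug [519.7  88.1  56. ]
rail front foot? [682.4 114.4   8. ] [ 699.3 -184.1    8. ]
```

>>> {"op": "jog_arm", "data": {"commands": [[12,27,-5,-1.6],[12,27,-5,-1.6],[12,27,-5,-1.6],[12,27,-5,-1.6],[12,27,-5,-1.6],[12,27,-5,-1.6],[12,27,-5,-1.6],[12,27,-5,-1.6],[12,27,-5,-1.6],[12,27,-5,-1.6]], "fingers": 0}}

```text
clock: 0.93
tool_pos: [0.3457, -0.3647, 0.1761]
orientation: [180.0, -0.0, -176.6]
force: [1.5, -0.1, -0.1]
opening: 0.0265
```

>>> {"op": "jog_arm", "data": {"commands": [[12,28,-5,0],[12,28,-5,0],[12,28,-5,0],[12,28,-5,0],[12,28,-5,0],[12,28,-5,0],[12,28,-5,0],[12,28,-5,0],[12,28,-5,0],[12,28,-5,0]]}}

```text
clock: 1.77
tool_pos: [0.4657, -0.0846, 0.1263]
orientation: [180.0, -0.0, -176.5]
force: [0.1, 0.0, -0.3]
opening: 0.0004
```

Run:
```python
from h import *
s=snap("scene","pics/s1.png"); cv2.imwrite("pics/s1c.png",cv2.resize(s["image"][50:360,120:440,::-1],None,fx=1.9,fy=1.9,interpolation=cv2.INTER_CUBIC))
t=snap("top","pics/t1.png")
```

```text
(no output)
```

View pics/s1c.png

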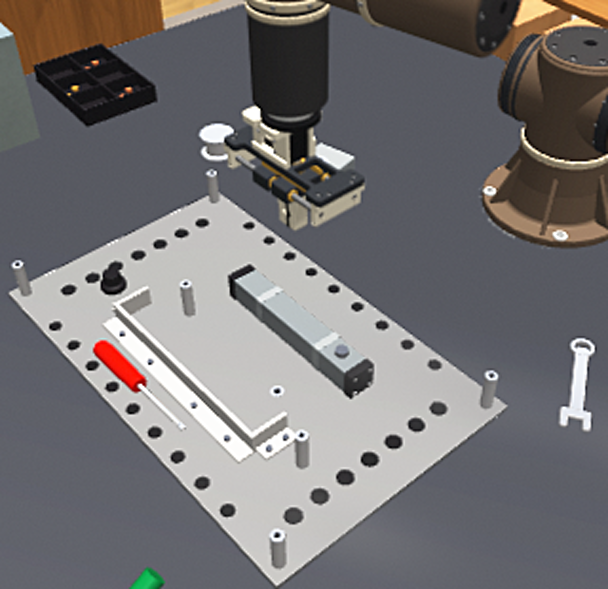

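View pics/t1.png

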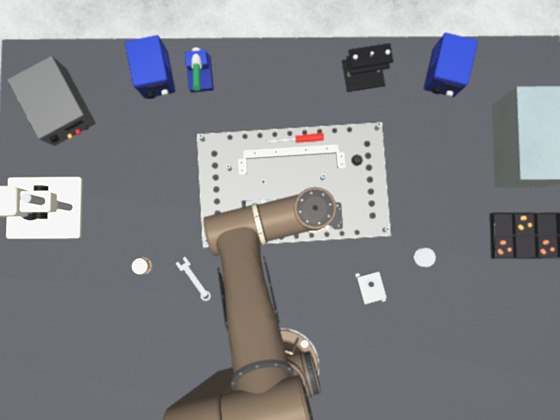

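>>> {"op": "jog_arm", "data": {"commands": [[0,0,-11,0],[0,0,-11,0],[0,0,-11,0],[0,0,-11,0],[0,0,-11,0],[0,0,-11,0],[0,0,-11,0],[0,0,-11,0],[0,0,-11,0],[0,0,-8,0]]}}

```text
clock: 2.7
tool_pos: [0.4649, -0.0866, 0.0186]
orientation: [-180.0, -0.1, -176.5]
force: [-0.1, 0.5, 0.6]
opening: 0.0003
```

>>> {"op": "jog_arm", "data": {"commands": [[6,0,0,0],[6,0,0,0],[6,0,0,0],[4,0,0,0],[4,0,0,0],[4,0,0,0],[5,0,0,0],[5,0,0,0],[5,0,0,0],[5,0,0,0]]}}

```text
clock: 3.53
tool_pos: [0.5156, -0.0863, 0.0195]
orientation: [-180.0, -0.0, -176.5]
force: [-3.8, -0.9, 1.5]
opening: 0.0004
```

Run:
```python
from h import *
s=snap("scene","pics/s2.png"); cv2.imwrite("pics/s2c.png",cv2.resize(s["image"][120:360,120:400,::-1],None,fx=2.3,fy=2.3,interpolation=cv2.INTER_CUBIC))
```

```text
(no output)
```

View pics/s2c.png

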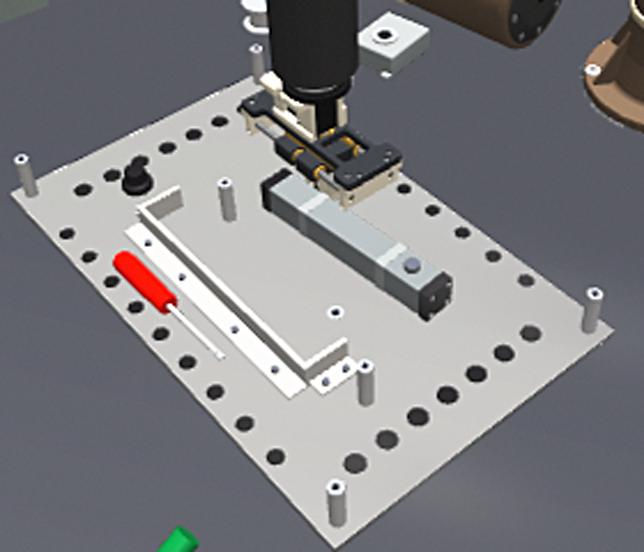

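The housing has started to turn, with its right end leading. The push force is about 4 N, so I'll continue the arc.

>>> {"op": "jog_arm", "data": {"commands": [[5,0.5,0,0],[5,0.5,0,0],[5,0.5,0,0],[5,1,0,0],[5,1,0,0],[4,1,0,0],[4,1.5,0,0],[4,1.5,0,0],[4,2,0,0],[0,0,0,0]]}}

```text
clock: 4.42
tool_pos: [0.5578, -0.0762, 0.0196]
orientation: [180.0, 0.1, -176.4]
force: [-0.0, -0.5, -0.1]
opening: 0.0005
```

Run:
```python
from h import *
s=snap("scene","pics/s3.png"); cv2.imwrite("pics/s3c.png",cv2.resize(s["image"][120:360,120:400,::-1],None,fx=2.3,fy=2.3,interpolation=cv2.INTER_CUBIC))
```

```text
(no output)
```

View pics/s3c.png

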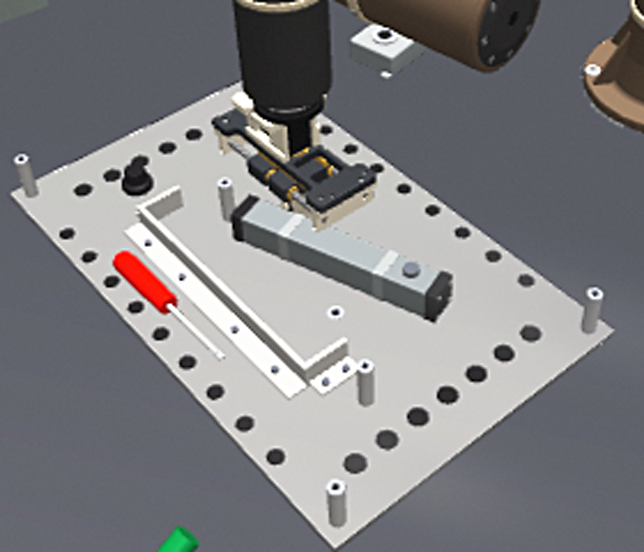

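```bash
cat >> h.py <<'E'
TH=np.radians(3.45); O=np.array([688.6,-33.1])
def bay(w):
    d=np.array(w[:2])-O; return np.array([d[0]*np.cos(TH)+d[1]*np.sin(TH),-d[0]*np.sin(TH)+d[1]*np.cos(TH)])
def world(b): return O+np.array([b[0]*np.cos(TH)-b[1]*np.sin(TH),b[0]*np.sin(TH)+b[1]*np.cos(TH)])
def pose(R,L):  # world mm right-end centre, left-end centre
    R,L=bay(R),bay(L); d=L-R; return (R+L)/2,np.degrees(np.arctan2(-d[0],d[1])),np.linalg.norm(d)
def zoom(name,f,x0,y0,w,h):
    s=snap(name,f+".png"); k=min(800/w,600/h); cv2.imwrite(f+"c.png",cv2.resize(s["image"][y0:y0+h,x0:x0+w,::-1],None,fx=k,fy=k,interpolation=cv2.INTER_CUBIC)); return s,k
E
python3 - <<'E'
from h import *
zoom("scene","pics/s4",210,180,120,90)
E
```

```text
(no output)
```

View pics/s4c.png

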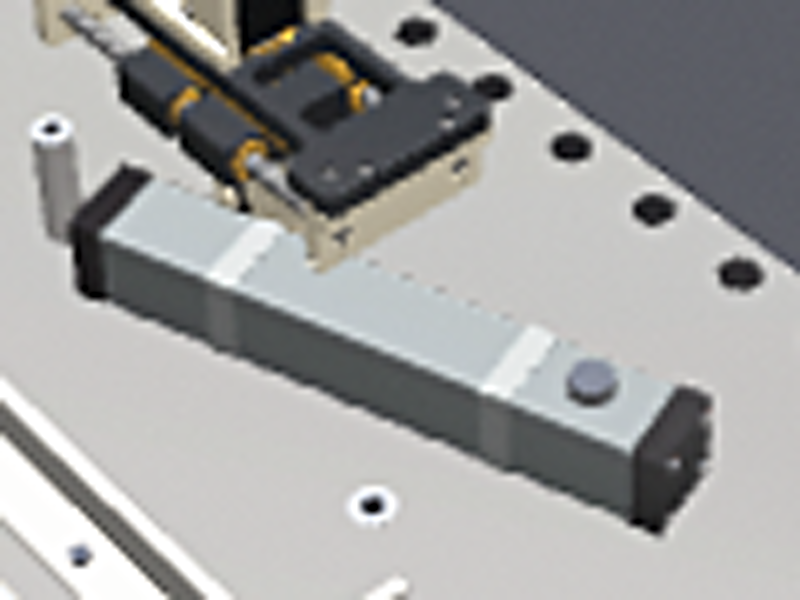

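```bash
cat >> h.py <<'E'
def clicks(f,x0,y0,k,pts,z=.048):
    s=load(f+".png"); Q=[ray(s,x0+(u+.5)/k-.5,y0+(v+.5)/k-.5,z)[:2]*1000 for u,v in pts]; 
    print("corners bay",[np.round(bay(q),0) for q in Q])
    c,a,l=pose((Q[0]+Q[1])/2,(Q[2]+Q[3])/2); print("c",c.round(1),"phi",a.round(1),"len",l.round(0))
    n=np.radians(a);ax=np.array([-np.sin(n),np.cos(n)]);N=np.array([np.cos(n),np.sin(n)])
    print("R end",(c-130*ax).round(0),"L end",(c+130*ax).round(0),"post dist",((np.array([-80,-98])-c)@N).round(1))
    o=get_obs(); print("tcp bay",bay(o["tool_pos"]*1000).round(1),"yaw",o["orientation"][2])
E
python3 - <<'E'
from h import *
clicks("pics/s4",210,180,800/120,[(122,165),(76,232),(711,397),(657,468)])
s=load("pics/s4.png"); print(bay(ray(s,210+51/6.667,180+128/6.667,.063)[:2]*1000))
E
```

```text
corners bay [array([-99., -78.]), array([-63., -58.]), array([-185.,  166.]), array([-147.,  178.])]
c [-123.3   51.9] phi 19.6 len 255.0
R end [-80. -71.] L end [-167.  174.] post dist -9.5
tcp bay [-133.6  -35.3] yaw -176.4570207498421
[-81.52998839 -97.35957645]
```

>>> {"op": "jog_arm", "data": {"commands": [[-8,0,0,5],[0,-3,0,5],[0,-4,0,5],[0,-4,0,5],[0,-3,0,0],[6,0,0,0],[6,0,0,0],[6,0,0,0],[3,1,0,0],[3,1,0,0]]}}

```text
clock: 5.35
tool_pos: [0.5724, -0.0888, 0.0193]
orientation: [180.0, -0.1, -156.5]
force: [-3.5, -1.6, 2.5]
opening: 0.0006
```

>>> {"op": "jog_arm", "data": {"commands": [[3,1,0,1],[3,1,0,1],[3,1,0,1],[3,1.5,0,1],[3,1.5,0,1],[3,1.5,0,1],[3,1.5,0,1],[0,0,0,0],[0,0,0,0],[0,0,0,0]]}}

```text
clock: 6.18
tool_pos: [0.5941, -0.0794, 0.0198]
orientation: [-180.0, 0.1, -149.5]
force: [-0.5, 0.3, 0.0]
opening: 0.0005
```

Run:
```python
from h import *
zoom("scene","pics/s5",210,180,120,90)
```

```text
(no output)
```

View pics/s5c.png

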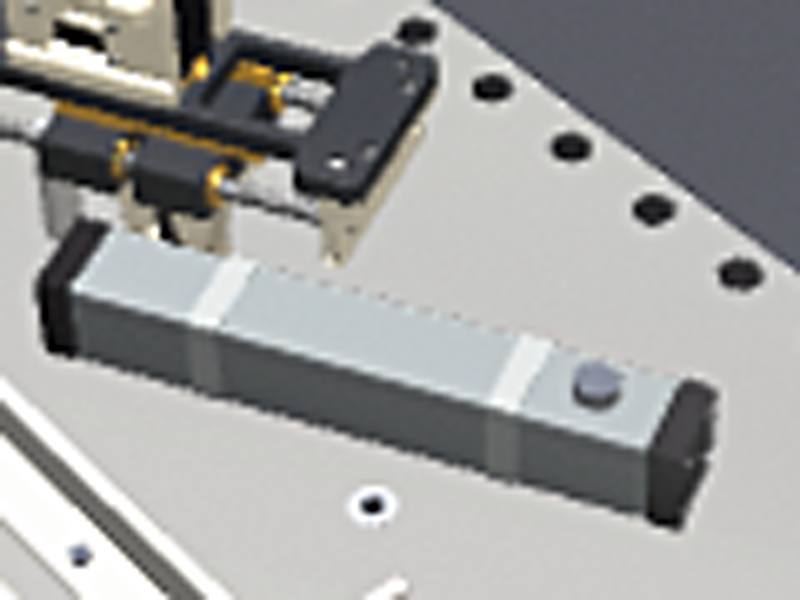

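Run:
```python
from h import *
clicks("pics/s5",210,180,800/120,[(80,221),(39,288),(717,391),(677,460)])
```

```text
corners bay [array([-67., -62.]), array([-34., -43.]), array([-189.,  165.]), array([-155.,  180.])]
c [-111.4   59.9] phi 28.3 len 255.0
R end [-50. -55.] L end [-173.  174.] post dist -47.3
tcp bay [-97.3 -40.6] yaw -149.47791356770244
```

```bash
python3 -c "
from h import *
print(get_obs()['joint_pos'].round(1))"
```

```text
[ 11.   25.3 -22.7   0.  -41.9 -70.5]
```

>>> {"op": "jog_arm", "data": {"commands": [[-5,-3,0,0],[-5,-3,0,0],[0,0,15,0],[0,0,25,0],[0,0,25,0],[0,0,20,0],[-5,10,0,0],[-10,20,0,0],[-10,25,0,0],[-10,25,0,0]]}}

```text
clock: 7.07
tool_pos: [0.5474, -0.0055, 0.1044]
orientation: [180.0, 0.0, -149.6]
force: [0.7, 0.7, 0.5]
opening: 0.0004
```

>>> {"op": "jog_arm", "data": {"commands": [[-6,16,0,7],[-6,16,0,7],[-6,16,0,7],[-6,16,0,7],[-6,16,0,7],[-6,16,0,7],[-6,16,0,7],[-5,16,0,7],[-5,16,0,7],[-3,13,0,7]]}}

```text
clock: 7.9
tool_pos: [0.4925, 0.1518, 0.1044]
orientation: [180.0, 0.0, -79.1]
force: [0.6, -0.1, 0.1]
opening: 0.0004
```

>>> {"op": "jog_arm", "data": {"commands": [[0,0,0,7],[0,0,0,7],[0,0,0,7],[0,0,-15,0],[0,0,-15,0],[0,0,-15,0],[0,0,-15,0],[0,0,-12,0],[0,0,-12,0],[0,0,0,0]]}}

```text
clock: 8.73
tool_pos: [0.4917, 0.1499, 0.0184]
orientation: [179.8, -0.0, -58.5]
force: [-0.6, -0.2, -0.2]
opening: 0.0004
```

Run:
```python
from h import *
zoom("scene","pics/s6",180,160,160,120)
o=get_obs();print(bay(o["tool_pos"]*1000),o["orientation"][2])
```

```text
[-184.87977473  194.88576675] -58.49636353029347
```

View pics/s6c.png

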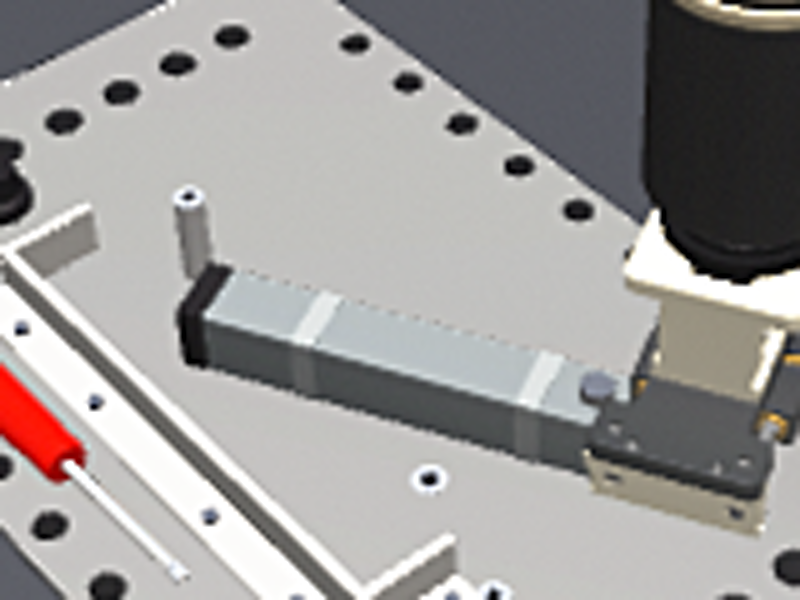

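>>> {"op": "jog_arm", "data": {"commands": [[3,-5,0,0],[3,-5,0,0],[3,-5,0,0],[3,-5,0,0],[3,-5,0,0],[3,-5,0,0],[3,-5,0,0],[3,-5,0,0],[3,-5,0,0],[3,-5,0,0]]}}

```text
clock: 9.62
tool_pos: [0.5239, 0.1008, 0.0206]
orientation: [180.0, 0.0, -58.5]
force: [-3.3, 3.8, 4.3]
opening: 0.0001
```

Run:
```python
from h import *
zoom("scene","pics/s7",180,160,160,120)
o=get_obs();print(bay(o["tool_pos"]*1000),o["orientation"][2])
```

```text
[-156.21748594  142.7904904 ] -58.486804793739296
```

View pics/s7c.png

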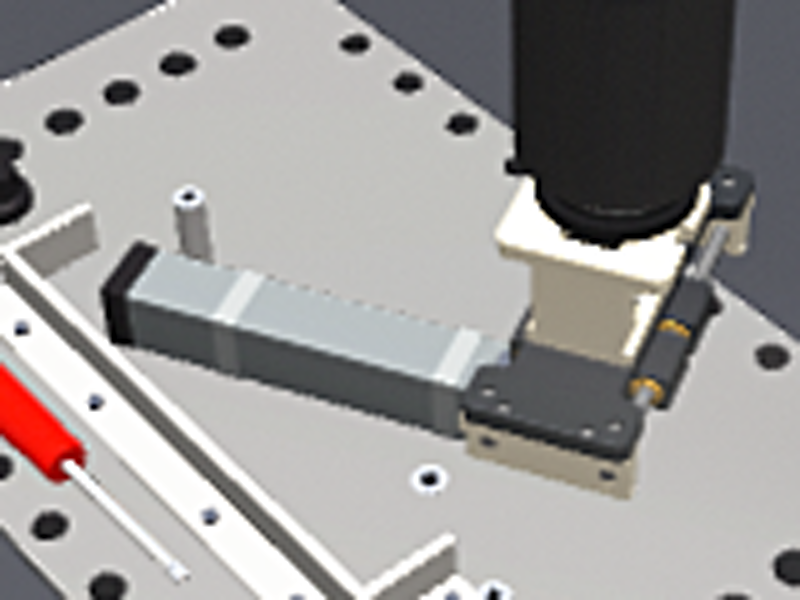

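Run:
```python
from h import *
s=load("pics/s7.png")
for u,v in((155,245),(104,290)): print(bay(ray(s,180+(u+.5)/5-.5,160+(v+.5)/5-.5,.048)[:2]*1000))
```

```text
[-55.01407005 -94.20789978]
[-16.24180745 -83.52748964]
```

>>> {"op": "jog_arm", "data": {"commands": [[2,-3.5,0,0],[2,-3.5,0,0],[0,0,0,0],[-4,6.5,0,0],[-4,6.5,0,0],[0,0,15,0],[0,0,25,0],[0,0,25,0],[0,0,15,-7],[0,0,0,-7]]}}

```text
clock: 10.5
tool_pos: [0.5211, 0.1089, 0.1041]
orientation: [-179.7, 0.0, -72.7]
force: [0.8, 0.0, -0.4]
opening: 0.0004
```

>>> {"op": "jog_arm", "data": {"commands": [[-0.5,-8,0,-7],[-0.5,-8,0,-7],[-0.5,-8,0,-7],[-0.5,-8,0,-7],[-0.5,-8,0,-7],[-0.5,-8,0,-7],[0,-8,0,-7],[0,-8,0,-7],[0,-8,0,-7],[0,0,0,-7]]}}

```text
clock: 11.33
tool_pos: [0.5158, 0.035, 0.1004]
orientation: [180.0, -0.0, -142.8]
force: [-0.3, 0.4, 0.5]
opening: 0.0005
```

>>> {"op": "jog_arm", "data": {"commands": [[0,0,0,-7],[0,0,-10,-7],[0,0,-15,0],[0,0,-15,0],[0,0,-15,0],[0,0,-12,0],[0,0,-10,0],[0,0,-4,0],[0,0,0,0],[0,0,0,0]]}}

```text
clock: 12.17
tool_pos: [0.5166, 0.0356, 0.0197]
orientation: [-180.0, -0.0, -156.4]
force: [-0.1, -0.2, 0.4]
opening: 0.0005
```

Run:
```python
from h import *
zoom("scene","pics/s8",180,160,160,120)
o=get_obs();print(bay(o["tool_pos"]*1000),o["orientation"][2])
```

```text
[-167.23240586   78.95436042] -156.4489932606133
```

View pics/s8c.png

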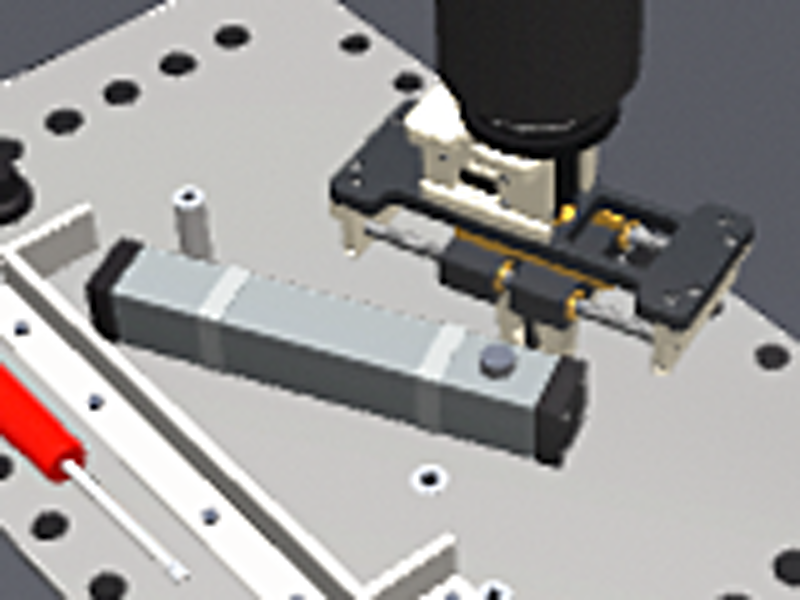

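Run:
```python
from h import *
clicks("pics/s8",180,160,5,[(137,240),(88,288),(586,363),(554,416)])
```

```text
corners bay [array([ -50., -104.]), array([-11., -90.]), array([-166.,  117.]), array([-130.,  133.])]
c [-89.3  14.2] phi 27.9 len 251.0
R end [ -29. -101.] L end [-150.  129.] post dist -44.2
tcp bay [-167.2   79. ] yaw -156.4489932606133
```

>>> {"op": "jog_arm", "data": {"commands": [[4,2,0,0],[4,2,0,0],[4,2,0,0],[4,2,0,0],[5,2,0,0],[5,2,0,0],[5,2,0,0],[5,1.5,0,0],[5,1.5,0,0],[5,1.5,0,0]]}}

```text
clock: 13.05
tool_pos: [0.563, 0.054, 0.0195]
orientation: [180.0, -0.0, -156.5]
force: [-2.4, -0.8, 1.1]
opening: 0.0008
```

Run:
```python
from h import *
zoom("scene","pics/s9",180,160,160,120)
o=get_obs();print(bay(o["tool_pos"]*1000),o["orientation"][2])
```

```text
[-118.84887359   94.76931396] -156.45513470369843
```

View pics/s9c.png

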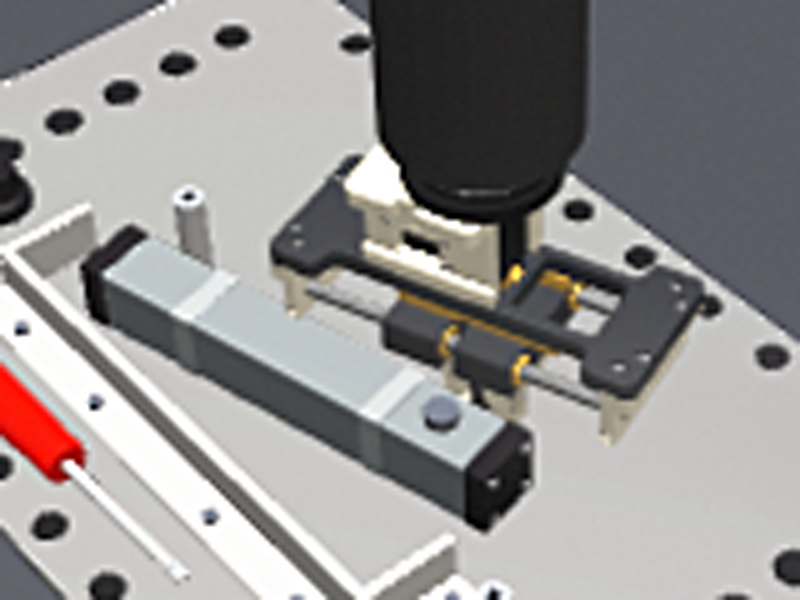

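Run:
```python
from h import *
clicks("pics/s9",180,160,5,[(133,226),(83,265),(532,425),(489,478)])
```

```text
corners bay [array([ -55., -114.]), array([ -18., -106.]), array([-119.,  131.]), array([-81., 143.])]
c [-68.2  13.3] phi 14.4 len 255.0
R end [ -36. -113.] L end [-100.  139.] post dist -39.0
tcp bay [-118.8   94.8] yaw -156.45513470369843
```

>>> {"op": "jog_arm", "data": {"commands": [[-6,-2,0,0],[-6,-2,0,0],[0,0,15,0],[0,0,25,0],[0,0,25,0],[0,0,15,7],[2,8,0,7],[2,8,0,7],[2,8,0,7],[2,8,0,7]]}}

```text
clock: 13.93
tool_pos: [0.5582, 0.082, 0.1]
orientation: [-180.0, 0.1, -121.1]
force: [0.0, -0.1, 0.2]
opening: 0.0008
```

>>> {"op": "jog_arm", "data": {"commands": [[3,10,0,7],[3,10,0,7],[3,10,0,7],[4,10,0,7],[0,0,0,7],[0,0,0,7],[0,0,0,7],[0,0,0,0],[0,0,0,0],[0,0,0,0]]}}

```text
clock: 14.77
tool_pos: [0.5713, 0.1217, 0.0997]
orientation: [-180.0, 0.0, -72.7]
force: [-0.5, 0.2, -0.2]
opening: 0.0001
```

Run:
```python
from h import *
zoom("scene","pics/s10",180,160,160,120)
o=get_obs();print(bay(o["tool_pos"]*1000),o["orientation"][2],o["tool_pos"])
```

```text
[-107.67298759  161.56996565] -72.67194281191968 [0.57139928 0.12169766 0.09965663]
```

View pics/s10c.png

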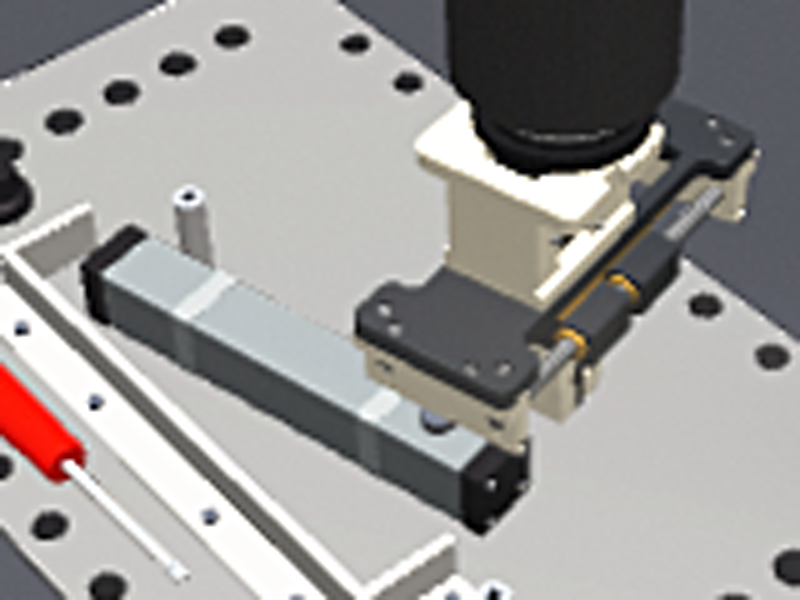

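>>> {"op": "jog_arm", "data": {"commands": [[0,2,-12,0],[0,1,-12,0],[0,0,-12,0],[0,0,-12,0],[0,0,-12,0],[0,0,-10,0],[0,0,-7,0],[0,0,-3,0],[0,0,0,0],[1,-3,0,0]]}}

```text
clock: 15.65
tool_pos: [0.5728, 0.1221, 0.0198]
orientation: [-180.0, -0.0, -72.5]
force: [-0.6, -0.2, 0.5]
opening: 0.0005
```

>>> {"op": "jog_arm", "data": {"commands": [[1,-3,0,0],[1,-3,0,0],[1,-3,0,0],[1,-3,0,0],[1,-3,0,0],[1,-3,0,0],[1,-3,0,0],[1,-3,0,0],[1,-3,0,0],[0,0,0,0]]}}

```text
clock: 16.48
tool_pos: [0.582, 0.0944, 0.0197]
orientation: [-180.0, -0.0, -72.5]
force: [0.0, 0.9, -0.7]
opening: 0.0003
```

Run:
```python
from h import *
zoom("scene","pics/s11",180,160,160,120)
o=get_obs();print(bay(o["tool_pos"]*1000),o["orientation"][2],o["tool_pos"])
```

```text
[-98.95740893 133.66882513] -72.48763998352022 [0.58177808 0.09437157 0.01955626]
```

View pics/s11c.png

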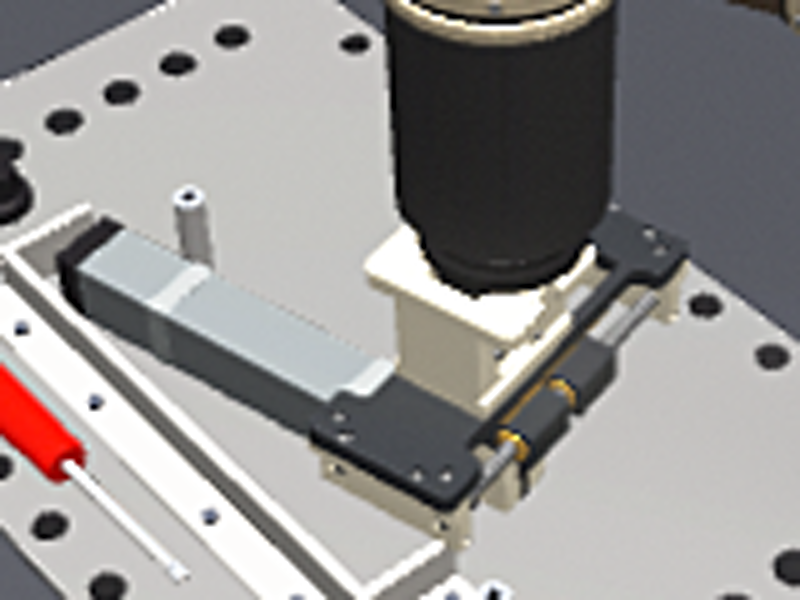

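>>> {"op": "jog_arm", "data": {"commands": [[-1.5,5,0,0],[-1.5,5,0,0],[0,0,15,0],[0,0,25,0],[0,0,25,0],[0,0,15,-7],[-2,-5,0,-7],[-2,-5,0,-7],[-2,-5,0,-7],[-2,-5,0,-7]]}}

```text
clock: 17.37
tool_pos: [0.5701, 0.085, 0.0995]
orientation: [180.0, -0.0, -107.8]
force: [0.9, -1.0, -0.7]
opening: 0.0004
```

>>> {"op": "jog_arm", "data": {"commands": [[-2,-6,0,-7],[-2,-6,0,-7],[-2,-6,0,-7],[-2,-6,0,-7],[-2,-6,0,-7],[-2,-6,0,-7],[-2,-5,0,-7],[0,-5,0,-7],[0,0,0,-7],[0,0,0,0]]}}

```text
clock: 18.2
tool_pos: [0.5561, 0.0388, 0.0993]
orientation: [-180.0, -0.0, -170.8]
force: [-0.0, 0.9, 0.6]
opening: 0.0006
```

>>> {"op": "jog_arm", "data": {"commands": [[0,0,-12,0],[0,0,-15,0],[0,0,-15,0],[0,0,-15,0],[0,0,-12,0],[0,0,-8,0],[0,0,-3,0],[0,0,0,0],[0,0,0,0],[0,0,0,0]]}}

```text
clock: 19.03
tool_pos: [0.5571, 0.0391, 0.0203]
orientation: [180.0, 0.1, -170.4]
force: [0.3, 0.0, 0.8]
opening: 0.0003
```

Run:
```python
from h import *
zoom("scene","pics/s12",180,160,160,120)
o=get_obs();print(bay(o["tool_pos"]*1000),o["orientation"][2],o["tool_pos"])
```

```text
[-126.88342901   79.96271294] -170.43451219870153 [0.55713457 0.03908227 0.02035434]
```

View pics/s12c.png

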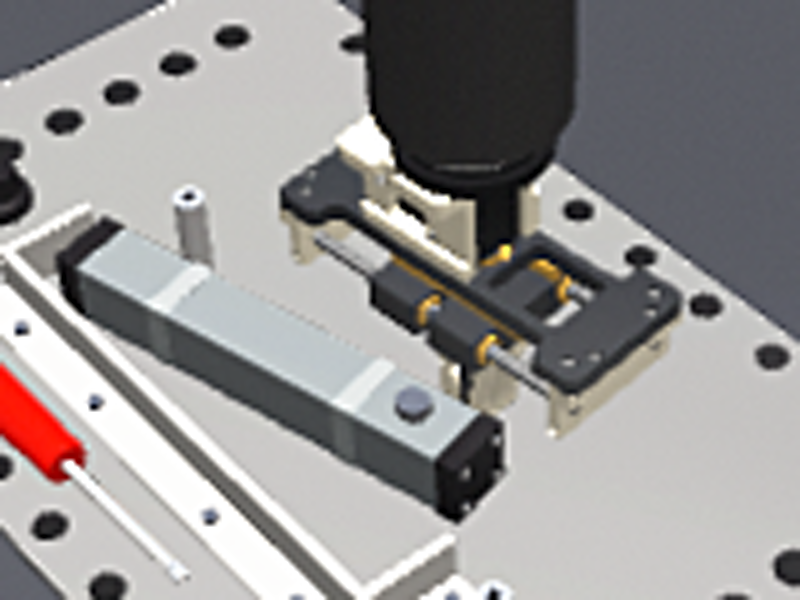

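>>> {"op": "jog_arm", "data": {"commands": [[5,0.5,0,0],[5,0.5,0,0],[6,0.5,0,0],[6,0.5,0,0],[6,0.5,0,-1],[6,0.5,0,-1],[6,0.5,0,-1],[6,0.5,0,-1],[6,0.5,0,-1],[5,0.5,0,-1]]}}

```text
clock: 19.92
tool_pos: [0.6142, 0.0438, 0.0194]
orientation: [-180.0, -0.0, -176.6]
force: [-3.1, 0.5, 0.8]
opening: -0.0
```

Run:
```python
from h import *
zoom("scene","pics/s13",180,160,160,120)
o=get_obs();print(bay(o["tool_pos"]*1000),o["orientation"][2],o["tool_pos"])
```

```text
[-68.7480021  81.3250433] -176.63763602907125 [0.61508265 0.04394058 0.01944561]
```

View pics/s13c.png

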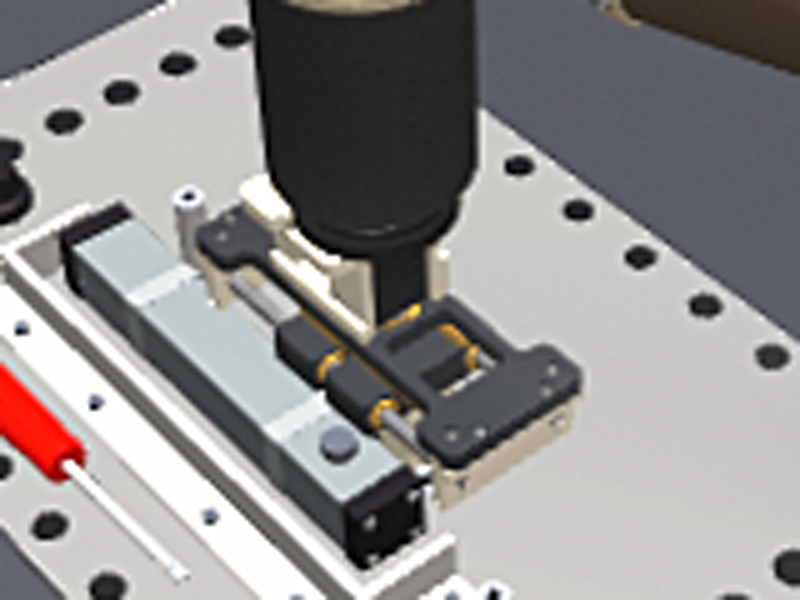

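>>> {"op": "jog_arm", "data": {"commands": [[-6,0,0,0],[-4,0,0,0],[0.5,-10,0,0],[0.5,-12,0,0],[0.5,-12,0,0],[0.5,-12,0,0],[0.5,-12,0,0],[0.5,-12,0,0],[0.5,-11,0,0],[0,0,0,0]]}}

```text
clock: 20.8
tool_pos: [0.607, -0.0396, 0.0194]
orientation: [-180.0, -0.0, -176.6]
force: [0.6, 0.1, -0.1]
opening: 0.0005
```

>>> {"op": "jog_arm", "data": {"commands": [[4,0,0,0],[4,0,0,0],[3,0,0,0],[3,0,0,0],[2,0,0,0],[2,0,0,0],[2,0,0,0],[2,0,0,0],[1,0,0,0],[1,0,0,0]]}}

```text
clock: 21.63
tool_pos: [0.6312, -0.0371, 0.0193]
orientation: [180.0, -0.0, -176.5]
force: [-2.4, -0.5, -0.4]
opening: 0.0006
```

Run:
```python
from h import *
zoom("scene","pics/s14",180,160,160,120)
o=get_obs();print(bay(o["tool_pos"]*1000),o["orientation"][2],o["tool_pos"])
```

```text
[-57.41009853  -0.52947116] -176.47486093767412 [ 0.63132581 -0.03708331  0.01935081]
```

View pics/s14c.png

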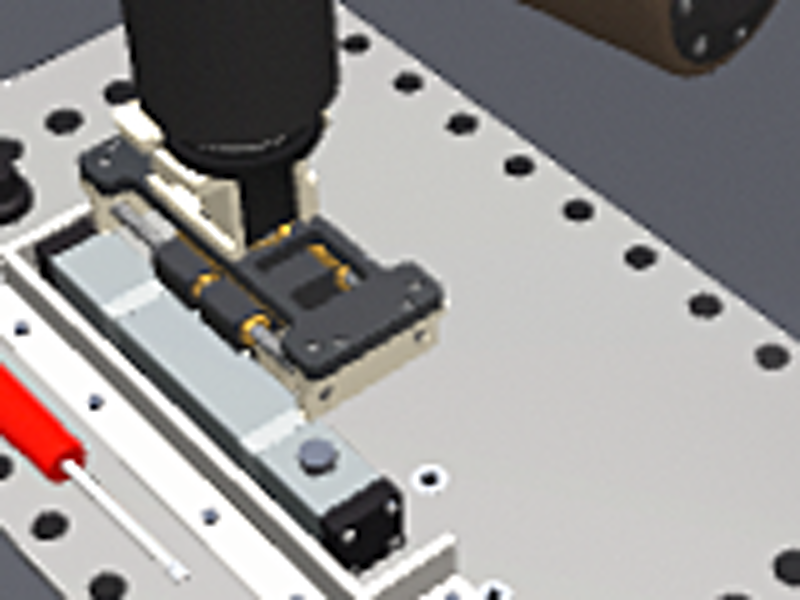

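>>> {"op": "jog_arm", "data": {"commands": [[1,0,0,0],[1,0,0,0],[1,0,0,0],[1,0,0,0],[0.5,0,0,0],[0.5,0,0,0],[0.5,0,0,0],[0.5,0,0,0],[0,0,0,0],[0,0,0,0]]}}

```text
clock: 22.52
tool_pos: [0.6371, -0.0371, 0.0195]
orientation: [180.0, 0.0, -176.5]
force: [-2.9, 0.1, -2.0]
opening: 0.0002
```

>>> {"op": "jog_arm", "data": {"commands": [[0.5,0,0,0],[0.5,0,0,0],[0,0,0,0],[0.5,0,0,0],[0,0,0,0],[0.5,0,0,0],[0,0,0,0],[0,0,0,0],[0,0,0,0],[0,0,0,0]]}}

```text
clock: 23.35
tool_pos: [0.6371, -0.0371, 0.0195]
orientation: [180.0, -0.2, -176.5]
force: [-9.1, 2.6, 4.8]
opening: 0.0002
```

Run:
```python
from h import *
zoom("scene","pics/s15",180,180,120,90)
o=get_obs();print(bay(o["tool_pos"]*1000),o["orientation"][2],o["tool_pos"],o["force"])
```

```text
[-51.67350931  -0.97205371] -176.4950933957172 [ 0.63707863 -0.03717987  0.01955449] [-9.68874898  2.87780521  4.8198473 ]
```

View pics/s15c.png

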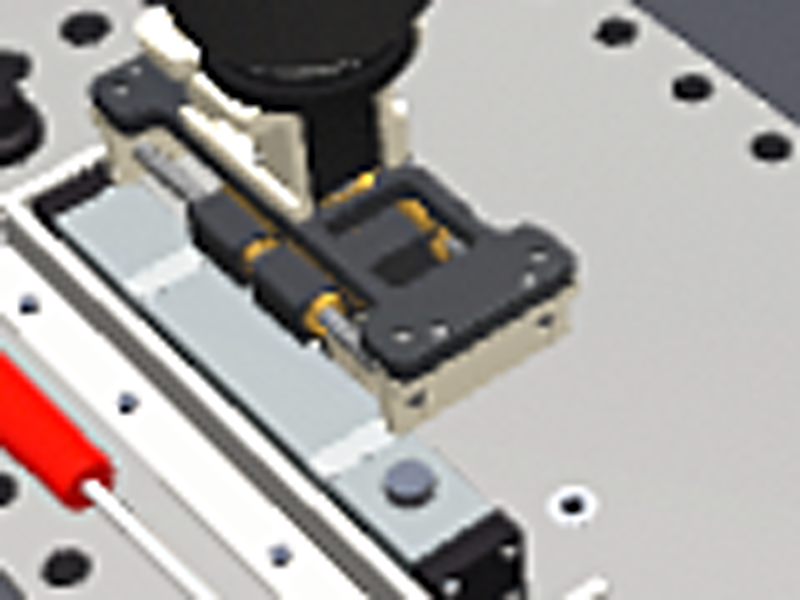

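The TCP stalls at bay x ≈ -51.7 and the force has risen to about 10 N, against 3 N while sliding, so the housing is against the rail. I'll back off, clear the view and check.

>>> {"op": "jog_arm", "data": {"commands": [[-5,0,0,0],[-10,0,0,0],[-10,0,0,0],[0,0,20,0],[0,0,30,0],[0,0,40,0],[-20,-10,30,0],[-25,-40,20,0],[-25,-40,0,0],[-25,-40,0,0]]}}

```text
clock: 24.23
tool_pos: [0.5293, -0.1509, 0.1579]
orientation: [-180.0, 0.3, -176.4]
force: [-0.2, -0.0, -1.0]
opening: 0.0004
```

>>> {"op": "jog_arm", "data": {"commands": [[-10,-40,0,0],[-10,-40,0,0],[-10,-40,0,0],[-10,-40,0,0],[-10,-40,0,0],[-10,-40,0,0],[-10,-40,0,0],[0,-40,0,0],[0,0,0,0],[0,0,0,0]]}}

```text
clock: 25.07
tool_pos: [0.4584, -0.4722, 0.1552]
orientation: [-180.0, -0.0, -176.7]
force: [0.7, 0.6, -0.8]
opening: 0.0002
```

Run:
```python
from h import *
zoom("top","pics/t16",190,115,200,150)
zoom("scene","pics/s16",180,180,120,90)
```

```text
(no output)
```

View pics/t16c.png

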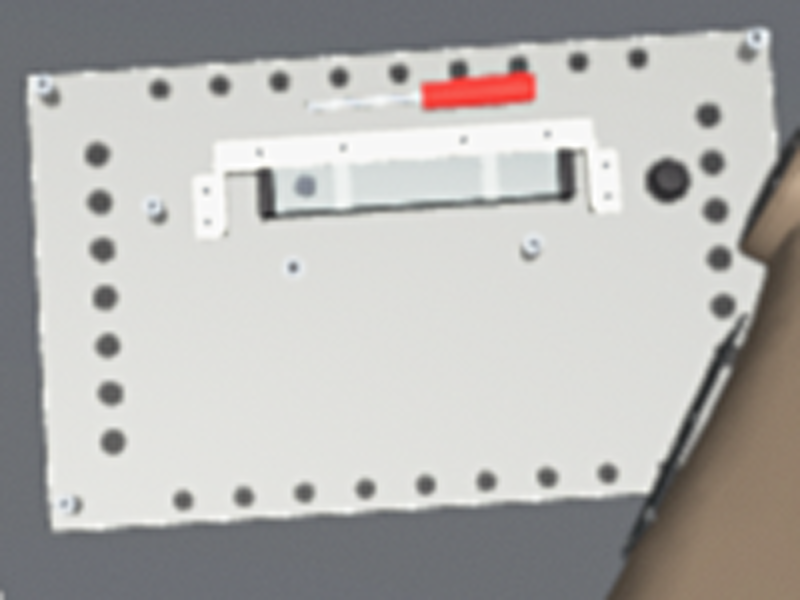

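View pics/s16c.png

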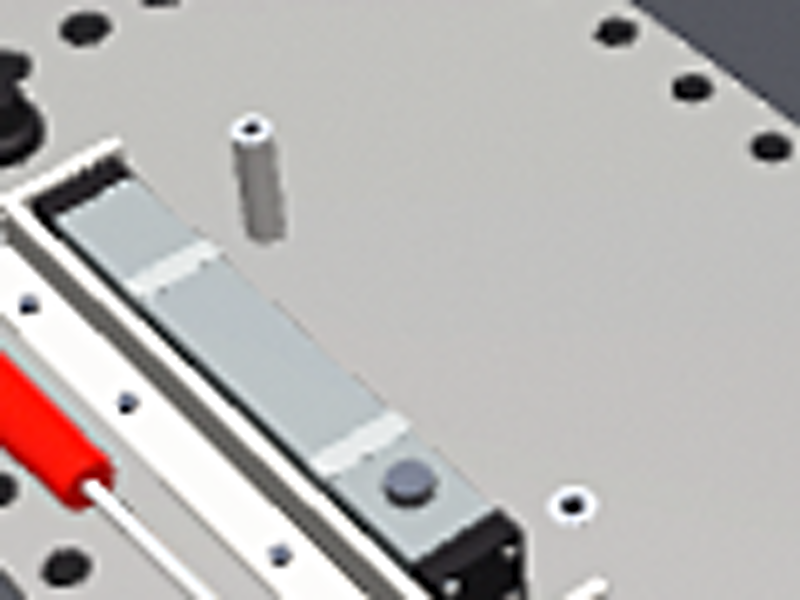

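Run:
```python
from h import *
s=load("pics/t16.png")
f=lambda u,v,z: bay(ray(s,190+(u+.5)/4-.5,115+(v+.5)/4-.5,z)[:2]*1000).round(1)
print("front top corners",f(262,212,.048),f(573,193,.048),"bottom",f(263,218,.008),f(572,199,.008))
print("back top",f(258,170,.048),f(570,150,.048),"plug",f(305,186,.056))
print("rail top front (z38)",f(232,171,.038),f(588,149,.038))
# housing long-edge angle from light-grey front edge: dark line columns
g=cv2.cvtColor(s["image"],cv2.COLOR_RGB2GRAY).astype(float)
P=[]
for u in list(range(262,330)):
    v0=int(round(167-(u-260)*0.064)); col=g[v0-5:v0+8,u]; w=np.clip(col.max()-col-15,0,None)
    d=np.diff(col); k=np.argmin(col); P.append((u,v0-5+(w*np.arange(len(col))).sum()/w.sum()))
Q=np.array([bay(ray(s,u,v,.028)[:2]*1000) for u,v in P]); print(np.degrees(np.arctan(np.polyfit(Q[:,1],Q[:,0],1)[0])),np.median(Q[:,0]))
# reference: same bar pushed flush; compare bystanders start/end
a=load("pics/top0.png")["image"].astype(int);b=s["image"].astype(int)
d=(np.abs(a-b).max(2)>40).astype(np.uint8); n,l,st,c=cv2.connectedComponentsWithStats(d); print([x.tolist() for x in st[1:] if x[4]>6])
```

```text
front top corners [-37.9 119.1] [ -38.9 -133.8] bottom [-36.4 120.4] [ -37.3 -136.6]
back top [ -3.3 120.2] [  -3.5 -133.9] plug [-20.3  82.8]
rail top front (z38) [ -0.8 142. ] [  -1.8 -149.6]
0.6296749466855365 -37.921712475085386
[[333, 143, 227, 220, 13906], [254, 152, 80, 19, 305], [259, 154, 59, 4, 68], [264, 159, 5, 5, 23], [302, 196, 21, 14, 92], [241, 200, 21, 14, 89], [251, 203, 6, 6, 24], [265, 209, 34, 4, 53], [491, 208, 4, 4, 14], [428, 213, 9, 14, 32], [397, 219, 20, 49, 199], [501, 221, 6, 5, 7], [425, 230, 10, 2, 18], [385, 237, 7, 2, 7], [374, 251, 11, 6, 18], [379, 257, 6, 4, 9], [368, 258, 5, 5, 9], [374, 259, 4, 6, 7], [354, 264, 33, 41, 850], [381, 266, 5, 5, 8], [255, 271, 58, 25, 231], [234, 287, 79, 56, 2335], [250, 291, 4, 6, 8], [315, 291, 11, 7, 37], [314, 293, 25, 30, 322], [459, 293, 48, 46, 223], [507, 292, 10, 5, 18], [247, 298, 3, 5, 7], [347, 300, 21, 26, 130], [377, 313, 3, 7, 12], [370, 322, 7, 11, 30], [229, 326, 86, 68, 1172], [322, 331, 49, 37, 158], [376, 336, 3, 4, 8], [398, 344, 11, 12, 23], [225, 348, 3, 3, 7], [388, 351, 25, 30, 415], [217, 358, 6, 13, 21], [411, 360, 7, 10, 16], [268, 362, 28, 6, 53], [308, 363, 4, 3, 10], [348, 365, 61, 55, 1620], [273, 367, 5, 3, 14], [289, 368, 3, 3, 8], [306, 371, 16, 19, 170], [249, 373, 6, 4, 13], [295, 374, 3, 3, 8], [417, 374, 6, 6, 25], [298, 380, 3, 3, 7], [408, 384, 10, 20, 44], [311, 393, 8, 13, 41], [296, 395, 4, 3, 8], [303, 394, 7, 9, 16], [291, 401, 3, 3, 8], [271, 402, 3, 4, 8], [277, 404, 3, 4, 8], [285, 404, 3, 3, 9], [291, 405, 10, 9, 24], [300, 412, 6, 5, 11], [283, 416, 9, 4, 15]]
```

View pics/s16.png

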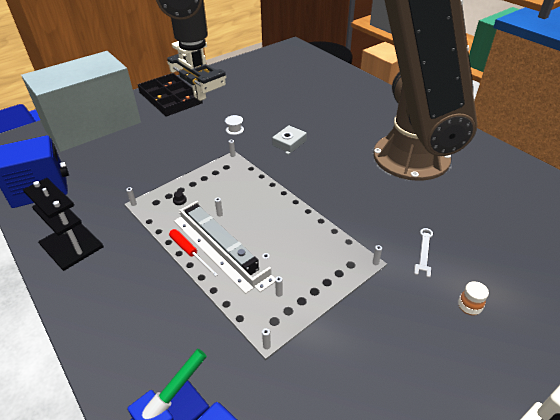

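```bash
python3 -c "
from plant import *
print(close_job())"
```

```text
the job is handed in; nothing more can be done
None
```

The housing is home in the bay, flat along the back rail between the two end angles. I handed the job in at about 25 s of the 72 s allowed.

**How it went:** I pushed only, with closed fingertips.
- I turned the right end forward to about 28° and fed it in behind the post with pushes on the left end face. At that point the right end was about 50 mm behind the post, and the left end was about 150 mm in front of the rail.
- I then swung the left end in and pressed the middle until it stopped against the rail at about 10 N. Sliding took 2–5 N at the readings taken.

**Last checks from the top camera:**

| | Measured | Allowed |
|---|---|---|
| Centre, distance from rail (bay x) | about -20 to -21 mm | -26 to -15 mm |
| Centre, along the rail (bay y) | about -8 mm | -25 to +25 mm |
| Angle to the rail | under 0.7° | 2.3° |

**Bystanders:** In the final scene picture, every loose item appears to stand where it began. The top view compared with the start showed no change on the deck plate apart from the housing. The arm hid the camera box and its surroundings there, so I judged those from the scene picture only.

**Disagreements:** Pixel picks of the housing's length came out about 5–9 mm short of 260 mm, so each position is good to a few millimetres. No check failed.

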